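# Shut the stamp box in the pottery

### The job

Clay dust is getting on the stamps: slide the blue cover fully home so that it closes the compartment of the stamp box. Leave the orange cover of the other box where it is, and do not shift the freshly thrown bowl.

Things in the scene. Friction and masses are not known exactly. Their poses are not given: they have to be found in the camera images.
- stamp_cover (a joint): Slide joint of the blue cover, in m: 0 = fully home against the end stop, 0.118 = fully open; starts 0.07 to 0.118, stays where left, about 2 N friction. It runs on the stamp box: wooden, 250 x 110 mm, 53 mm high, fixed to the bench, holding five round terracotta stamps in its open half; on the other half, a solid deck, the open cover is parked. Side guides stand 7 mm above the cover.
- stamp_cover_grip (a point): Centre of the TOP of the grip rib on the blue cover, 76 mm above the bench. The cover is a flat plate 120 x 96 x 6 mm; the rib at its centre is 14 mm thick along the slide, 40 mm wide across it, 30 mm high above the plate. Site axes: x along the slide in the CLOSING direction, towards the open half (within 1.3 rad of straight away from the robot), y across the box, z up.
- tool_cover_grip (a point): The same point and axes on the ORANGE cover of the other box, which is of the same build and holds carving tools with wooden handles; it is to be left where it is. The two boxes may be either way round, left or right.
- bowl: Freshly thrown, squat grey-brown clay bowl, open at the top, 122 mm across and 64 mm high, standing loose on the bench at the outer side of one of the boxes, left or right; origin at the centre of its underside, z up. Bystander.

How it is judged (in metres and radians):
At the end, for the whole second after the job is handed in: The blue cover is at rest within 10 mm of fully home, the orange cover is within 15 mm of where it started and the bowl within 20 mm of where it stood (value of joint stamp_cover below 0.01 m and velocity of joint stamp_cover between -0.01 and 0.01 m/s and distance of tool_cover_grip from where it was at the start of the episode below 0.015 m and distance of bowl from where it was at the start of the episode below 0.02 m); the robot touches nothing.
It fails at once if the orange cover is slid by more than 15 mm (distance of tool_cover_grip from where it was at the start of the episode above 0.015 m).
It fails at once if the bowl is shifted by more than 20 mm (distance of bowl from where it was at the start of the episode above 0.02 m).
It also fails if it takes over 30 s, if anything falls off the work surface, if the arm or the gripper's body presses on something with over 40 N, if the wrist force passes 120 N, or if a joint passes its speed limit or range.

### The arm

A 6-joint arm with a two-finger parallel gripper is mounted at the origin on the work surface. World frame = base frame: x ahead of the robot, y to its left, z up, the work surface at z = 0. Lengths are in m, angles in degrees, forces in N, time in s.
With the tool pointing down it reaches from about 0.325 to 0.85 m from the base axis. Payload 4.4 kg.
Tool frame: the origin (TCP) lies between the finger pads; the fingertips stand r.nose_length ahead of it and the grasp point (between the pads) lies 11 mm behind it (r.nose_length is the distance from the TCP to the fingertips, in m); z points along the fingers, y is the direction in which the jaws open and shut (so a half turn about z gives the same grasp; the last joint's range is limited). The gripper opens to 94 mm and grips with 3 to 60 N. Pads are 16 mm wide; open, the fingers measure 119 mm over their backs; the gripper's body (75 mm by 177 mm) begins 78 mm behind the grasp point.
Start: joints at [57.725, 11.837, 88.321, -0, 79.842, -8.623], TCP at [0.231, 0.527, 0.213] pointing down, gripper open.
Joint ranges: [-156.59, 156.59], [-49.26, 127.26], [12.9, 141.05], [-63.56, 243.56], [4.71, 150.69], [-161.64, 161.64]. Speed limits (degrees/s): [159.86, 159.86, 180, 180, 180, 180].

### API

Orientations are given as a 3x3 rotation matrix whose columns are the frame's x, y, z axes.
In Python, from workcell import get_state, camera, camera_info, close_job, r gives the robot as it stands. The module is installed in compiled form; this text tells all that it offers.
- The arm moves only by the shell command python3 -m handwheel 'ROWS' [OPENING] [FORCE]. ROWS is JSON, a list of rows, each an object of numbers: "tx", "ty", "tz": the shift along the tool's x, y, z normalised to -1 to 1, where 1 is 0.12 m; "roll": the turn about the tool's z normalised to -1 to 1, where 1 is 4 degrees. In form: [{"tx": .., "ty": .., "tz": .., "roll": ..}, ...]. A call has 1 to 5 rows; each row shifts and turns the commanded pose from where the row before left it, along the tool's axes as they then stand; what a row does not reach is not made up. A row lasts 1/10 s, in which the tool goes at most 50 mm and 8.59 degrees, less where a joint would pass 70% of its speed; a pose out of reach is approached as far as the arm can. A call with a number of a shift or a turn outside -1 to 1 is refused whole. A call with a gripper value outside its range is refused whole. OPENING is the closure in counts, from 0 (fully open) to 255 (shut), set as the call begins (- or left out, the last holds). The fingers move at their own pace and stop on an object; FORCE is the grip in N (left out, the last holds). Time passes only in rows, so rows that do not move let the fingers close. It gives the time, the measured TCP pose, the force and the opening at its end, in the units of the state.
- get_state(): the state, without advancing time (a new reading comes with each control period).
- camera(name): name is "scene" or "top"; returns the picture (384x512x3 uint8, red, green, blue); there is no depth.
- camera_info(name): a dict with "fx", "fy", "cx", "cy" (pixels), "pose" (4x4, takes a point from camera to world coordinates). Camera axes: x right, y up, looking along -z (the intrinsics and any distortion apply to the point x, -y, -z); pixel columns grow to the right and rows downward; lengths in m; the calibration is good to about 2 mm. A picture is of the moment at which its call begins. camera_info takes no time and is no camera call.
- close_job(): hands the job in, once; it reports no verdict.
The state is a dict: "time": time; "joint_pos": joint angles; "dq": joint speeds; "joint_efforts": joint torques, N m; "ee_pos": TCP position; "tcp_rot": TCP orientation; "ft_force": force on the tool from outside, world axes, zero at the start; "moment": the same for the moment, N m; "gripper_width": finger opening in m.
Only numpy, scipy, OpenCV 4.12 (cv2) and the standard library are available. Lean on these libraries where they do the work, as an engineer would, in place of code of your own. Each camera call takes 0.05 s, during which the arm holds its last target. There are 200 camera calls.

## Working session

There is one attempt and no reset: what is moved stays moved. The work goes in short steps, Python scripts to look and compute and a shell command to move; the robot and the scene stay as the last step left them, time stands still between calls to the robot, and variables do not carry over. Pictures are saved under pics/ and viewed, about 8 in all and at most 12, crops included, and the job is handed in when it is done.

```bash
mkdir -p pics
python3 - <<'E'
from workcell import *
import cv2,numpy as np
for n in("top","scene"):
    im=camera(n); np.save(f"pics/{n}0.npy",im); cv2.imwrite(f"pics/{n}0.png",im[:,:,::-1])
    print(n,camera_info(n))
s=get_state(); print(s["time"],s["ee_pos"],s["tcp_rot"],s["gripper_width"],r.nose_length)
E
```

```text
top {'fx': 409.44276717434474, 'fy': 409.44276717434474, 'cx': 262.7930062377359, 'cy': 189.42138662796737, 'pose': array([[-0.00540504,  0.98473464, -0.17397837,  0.39899568],
       [-0.99998179, -0.00578945, -0.00170212,  0.00162856],
       [-0.00268337,  0.17396601,  0.984748  ,  1.11469701],
       [ 0.        ,  0.        ,  0.        ,  1.        ]])}
scene {'fx': 494.82349687443633, 'fy': 494.82349687443633, 'cx': 255.68370707374936, 'cy': 194.9694685684958, 'pose': array([[-0.79590611, -0.44482483,  0.41068764,  1.14473111],
       [ 0.60539064, -0.57806475,  0.54712276,  0.7799561 ],
       [-0.00596974,  0.6840848 ,  0.72937805,  1.12370214],
       [ 0.        ,  0.        ,  0.        ,  1.        ]])}
0.1 [0.23029818 0.52609397 0.21241537] [[-9.16013079e-01  4.01146952e-01 -1.07770514e-03]
 [ 4.01148291e-01  9.16011498e-01 -1.72742683e-03]
 [ 2.94238297e-04 -2.01466514e-03 -9.99997927e-01]] 0.09385189429428462 0.008
```

View pics/top0.png

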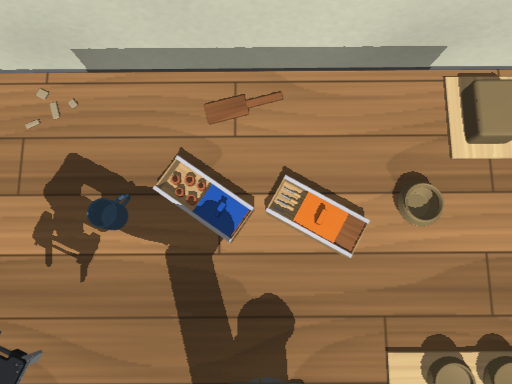

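View pics/scene0.png

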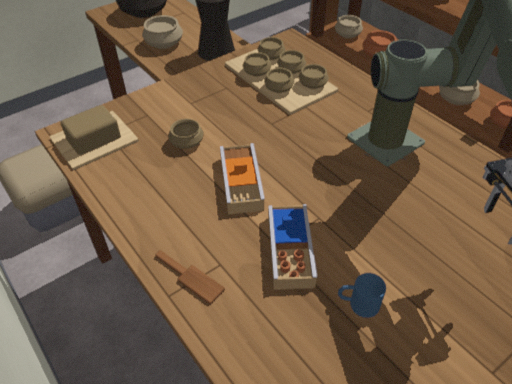

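The top view shows the blue cover at about (222,208), with its rib near (222,204). Its open half lies to the upper left, so closing runs +x, +y. The orange box is to its right at (318,215) and the bowl is at (420,204). The blue mug at (107,214) has to be masked out.

```bash
cat > h.py <<'E'
from workcell import *
import cv2,numpy as np
def ray(n,uv,z):
    c=camera_info(n);P=c["pose"];uv=np.atleast_2d(uv).astype(float)
    d=np.c_[(uv[:,0]-c["cx"])/c["fx"],-(uv[:,1]-c["cy"])/c["fy"],-np.ones(len(uv))]@P[:3,:3].T
    o=P[:3,3];return o+d*((z-o[2])/d[:,2])[:,None]
def blue(n,im,roi):
    x0,x1,y0,y1=roi
    h=cv2.cvtColor(im,cv2.COLOR_RGB2HSV);m=cv2.inRange(h,(105,170,60),(130,255,255))
    k=np.zeros_like(m);k[y0:y1,x0:x1]=m[y0:y1,x0:x1];return k
def rect(n,im,roi):
    v,u=np.nonzero(blue(n,im,roi));p=ray(n,np.c_[u,v],.046)[:,:2]
    return cv2.minAreaRect((p*1000).astype(np.float32))
E
python3 - <<'E'
from h import *
t=np.load("pics/top0.npy");s=np.load("pics/scene0.npy")
for n,im,roi in(("top",t,(150,260,150,250)),("scene",s,(260,325,195,260))):
    R=rect(n,im,roi);print(n,R,cv2.boxPoints(R).round().tolist())
# box outer edges (top): bright guides
for n,im,(x0,x1,y0,y1) in(("top",t,(145,260,145,248)),):
    g=cv2.inRange(cv2.cvtColor(im,cv2.COLOR_RGB2HSV),(0,0,150),(180,60,255));k=np.zeros_like(g);k[y0:y1,x0:x1]=g[y0:y1,x0:x1]
    v,u=np.nonzero(k);p=ray(n,np.c_[u,v],.053)[:,:2];R=cv2.minAreaRect((p*1000).astype(np.float32));print("box",R,cv2.boxPoints(R).round().tolist())
a=cv2.resize(t[145:255,145:260],None,fx=5,fy=5,interpolation=cv2.INTER_CUBIC)
cv2.imwrite("pics/crop.png",a[:,:,::-1])
E
```

```text
top ((533.9576416015625, 115.45344543457031), (117.81278991699219, 86.83834075927734), 55.099849700927734) [[465.0, 92.0], [536.0, 42.0], [603.0, 139.0], [532.0, 189.0]]
scene ((533.3445434570312, 122.57975006103516), (117.75180053710938, 84.68795013427734), 54.906333923339844) [[465.0, 99.0], [534.0, 50.0], [602.0, 146.0], [533.0, 195.0]]
box ((565.6231689453125, 161.6748809814453), (249.4925537109375, 109.9596176147461), 55.166412353515625) [[449.0, 91.0], [539.0, 28.0], [682.0, 233.0], [592.0, 295.0]]
```

View pics/crop.png

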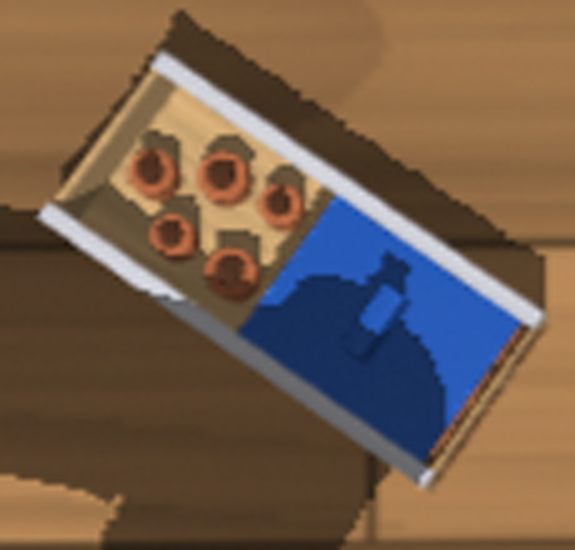

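The box axis is at 55.1°, so the closing direction is d=(0.572, 0.820). The cover centre is about (0.534, 0.116), close to fully open. I'll align the tool's y with d, close the fingers, land behind the rib and push.

```bash
python3 -m handwheel '[{"roll":0.94},{"roll":0.94},{"roll":0.94},{"tx":-0.28,"ty":-0.11},{"tx":-0.28,"ty":-0.11}]' 255 20
python3 -m handwheel '[{"tx":-0.28,"ty":-0.11},{"tx":-0.28,"ty":-0.11},{"tx":-0.28,"ty":-0.11},{"tx":-0.28,"ty":-0.11},{"tx":-0.28,"ty":-0.11}]'
python3 -m handwheel '[{"tx":-0.28,"ty":-0.11},{"tx":-0.28,"ty":-0.11},{"tx":-0.28,"ty":-0.11},{"tx":-0.28,"ty":-0.11},{"tx":-0.28,"ty":-0.11}]'
python3 - <<'E'
from h import *
s=get_state();R=s["tcp_rot"];p=s["ee_pos"]
d=np.array([.571,.821,0]);print(p,R.round(3).tolist())
rib=ray("top",(145+378/5-.4,145+318/5-.4),.076)[0];box=np.array([.5656,.1617,0])
print("rib along/across box",(rib-box)@d,(rib-box)@[-d[1],d[0],0])
c=box-.056*d;c[2]=.064
t=c-.032*d;print("to go (units)",(R.T@(t-p)/.12).round(3))
E
```

```text
[0.23029818 0.52609397 0.21241537] [[-0.916, 0.401, -0.001], [0.401, 0.916, -0.002], [0.0, -0.002, -1.0]]
rib along/across box -0.05815774522962525 -0.002444917692983753
to go (units) [-3.636 -2.378  1.241]schema error: expected keys tx, ty, tz, roll
schema error: expected keys tx, ty, tz, roll
schema error: expected keys tx, ty, tz, roll
```

Every row needs all four keys.

```bash
python3 -m handwheel '[{"tx":0,"ty":0,"tz":0,"roll":0.94},{"tx":0,"ty":0,"tz":0,"roll":0.94},{"tx":0,"ty":0,"tz":0,"roll":0.94},{"tx":-0.28,"ty":-0.11,"tz":0,"roll":0},{"tx":-0.28,"ty":-0.11,"tz":0,"roll":0}]' 255 20
python3 -m handwheel '[{"tx":-0.28,"ty":-0.11,"tz":0,"roll":0},{"tx":-0.28,"ty":-0.11,"tz":0,"roll":0},{"tx":-0.28,"ty":-0.11,"tz":0,"roll":0},{"tx":-0.28,"ty":-0.11,"tz":0,"roll":0},{"tx":-0.28,"ty":-0.11,"tz":0,"roll":0}]'
python3 -m handwheel '[{"tx":-0.28,"ty":-0.11,"tz":0,"roll":0},{"tx":-0.28,"ty":-0.11,"tz":0,"roll":0},{"tx":-0.28,"ty":-0.11,"tz":0,"roll":0},{"tx":-0.28,"ty":-0.11,"tz":0,"roll":0},{"tx":0,"ty":0,"tz":0,"roll":0}]'
cat > go.py <<'E'
from h import *
s=get_state();R=s["tcp_rot"];p=s["ee_pos"]
d=np.array([.571,.821,0]);box=np.array([.5656,.1617,0]);n=np.array([-d[1],d[0],0])
print(s["time"],p.round(4),"y·d",R[:,1]@d,"F",s["ft_force"].round(1),"w",s["gripper_width"])
t=box-.089*d;t[2]=.064
print("along",(p-box)@d,"across",(p-box)@n,"to go (units)",(R.T@(t-p)/.12).round(3))
E
python3 go.py
```

```text
time: 0.6
ee_pos: [0.2703, 0.466, 0.2127]
tcp_rot: [[-0.821, 0.571, -0.001], [0.571, 0.821, -0.001], [-0.0, -0.001, -1.0]]
ft_force: [0.4, 0.3, -0.1]
gripper_width: 0.0575
time: 1.1
ee_pos: [0.3709, 0.3148, 0.213]
tcp_rot: [[-0.82, 0.572, -0.001], [0.572, 0.82, -0.0], [0.0, -0.001, -1.0]]
ft_force: [0.9, 0.3, 0.8]
gripper_width: 0.0174
time: 1.6
ee_pos: [0.4523, 0.1929, 0.2131]
tcp_rot: [[-0.817, 0.577, 0.0], [0.577, 0.817, -0.001], [-0.001, -0.001, -1.0]]
ft_force: [-1.7, 0.1, -0.1]
gripper_width: 0.0004
1.6 [0.4523 0.1929 0.2131] y·d 1.000014956426267 F [-1.7  0.1 -0.1] w 0.0004351427616914373
along -0.039108550138286846 across 0.11081977189817747 to go (units) [-0.925 -0.408  1.244]
```

```bash
python3 -m handwheel '[{"tx":-0.31,"ty":-0.135,"tz":0,"roll":0},{"tx":-0.31,"ty":-0.135,"tz":0,"roll":0},{"tx":-0.31,"ty":-0.135,"tz":0,"roll":0},{"tx":0,"ty":0,"tz":0.3,"roll":0},{"tx":0,"ty":0,"tz":0.3,"roll":0}]'
python3 -m handwheel '[{"tx":0,"ty":0,"tz":0.15,"roll":0},{"tx":0,"ty":0,"tz":0,"roll":0},{"tx":0,"ty":0,"tz":0,"roll":0}]'
python3 go.py
python3 - <<'E'
from h import *
a=cv2.resize(camera("top")[140:260,140:270],None,fx=3,fy=3,interpolation=3);b=cv2.resize(camera("scene")[180:310,230:360],None,fx=3,fy=3,interpolation=3)
b=b[:360];cv2.imwrite("pics/c1.png",np.hstack([a,b])[:,:,::-1])
E
```

```text
time: 2.1
ee_pos: [0.5157, 0.0919, 0.1416]
tcp_rot: [[-0.819, 0.574, 0.003], [0.574, 0.819, 0.001], [-0.002, 0.002, -1.0]]
ft_force: [0.3, 0.1, 0.1]
gripper_width: 0.0006
time: 2.4
ee_pos: [0.5139, 0.0929, 0.1234]
tcp_rot: [[-0.82, 0.572, -0.001], [0.572, 0.82, 0.0], [0.001, -0.0, -1.0]]
ft_force: [-0.7, 0.2, 0.6]
gripper_width: 0.0005
2.4 [0.5139 0.0929 0.1234] y·d 1.0000401732538304 F [-0.7  0.2  0.6] w 0.00047066465373674007
along -0.08597209678464945 across 0.00317866420824915 to go (units) [-0.027 -0.025  0.495]
```

View pics/c1.png

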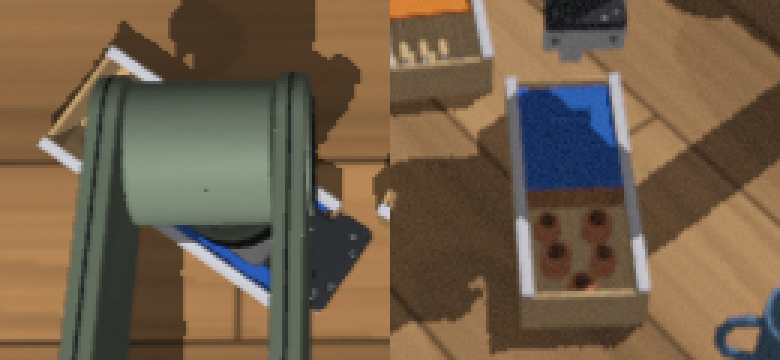

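The left half (top camera) has the arm over the box. The right half (scene) shows the fingers high behind the open cover, around (580,45). The clearance behind the rib is about 1 cm, so I'll move back a few more millimetres and descend.

```bash
python3 -m handwheel '[{"tx":-0.025,"ty":-0.05,"tz":0,"roll":0},{"tx":0,"ty":0,"tz":0.2,"roll":0},{"tx":0,"ty":0,"tz":0.2,"roll":0},{"tx":0,"ty":0,"tz":0.09,"roll":0},{"tx":0,"ty":0,"tz":0,"roll":0}]'
python3 go.py
python3 -m handwheel '[{"tx":0,"ty":0.1,"tz":0,"roll":0},{"tx":0,"ty":0.1,"tz":0,"roll":0},{"tx":0,"ty":0.1,"tz":0,"roll":0},{"tx":0,"ty":0,"tz":0,"roll":0}]'
python3 go.py
```

```text
time: 3.0
ee_pos: [0.5121, 0.0854, 0.0637]
tcp_rot: [[-0.82, 0.573, -0.003], [0.573, 0.82, -0.0], [0.002, -0.002, -1.0]]
ft_force: [0.4, -0.2, 0.2]
gripper_width: 0.0004
3.0 [0.5121 0.0854 0.0637] y·d 1.000037520960206 F [ 0.4 -0.2  0.2] w 0.0003706751595063485
along -0.09315447859150901 across 0.00035100882708715694 to go (units) [-0.003  0.035 -0.002]
time: 3.4
ee_pos: [0.536, 0.1169, 0.0658]
tcp_rot: [[-0.821, 0.571, 0.003], [0.571, 0.821, 0.001], [-0.002, 0.003, -1.0]]
ft_force: [0.5, 1.3, 0.5]
gripper_width: 0.0005
3.4 [0.536  0.1169 0.0658] y·d 1.0000376668798154 F [0.5 1.3 0.5] w 0.00047483431578458613
along -0.05371904406098552 across -0.0012780043282755208 to go (units) [ 0.011 -0.294  0.014]
```

```bash
python3 -m handwheel '[{"tx":0,"ty":0.13,"tz":0,"roll":0},{"tx":0,"ty":0.13,"tz":0,"roll":0},{"tx":0,"ty":0.13,"tz":0,"roll":0},{"tx":0,"ty":0.13,"tz":0,"roll":0},{"tx":0,"ty":0.1,"tz":0,"roll":0}]'
python3 -m handwheel '[{"tx":0,"ty":0,"tz":0,"roll":0},{"tx":0,"ty":0,"tz":0,"roll":0}]'
python3 go.py
python3 - <<'E'
from h import *
b=cv2.resize(camera("scene")[150:310,220:380],None,fx=3,fy=3,interpolation=3)
cv2.imwrite("pics/c2.png",b[:,:,::-1])
E
```

```text
time: 3.9
ee_pos: [0.5772, 0.1772, 0.0649]
tcp_rot: [[-0.82, 0.572, 0.0], [0.572, 0.82, -0.0], [-0.0, -0.0, -1.0]]
ft_force: [-0.7, -2.0, 2.1]
gripper_width: 0.0006
time: 4.1
ee_pos: [0.5765, 0.1768, 0.0644]
tcp_rot: [[-0.82, 0.572, 0.0], [0.572, 0.82, 0.001], [0.0, 0.001, -1.0]]
ft_force: [0.3, -0.5, -0.4]
gripper_width: -0.0001
4.1 [0.5765 0.1768 0.0644] y·d 1.0000397461310988 F [ 0.3 -0.5 -0.4] w -6.725006982750243e-05
along 0.018654423993607137 across -0.0003030271197801124 to go (units) [ 0.001 -0.897  0.003]
```

View pics/c2.png

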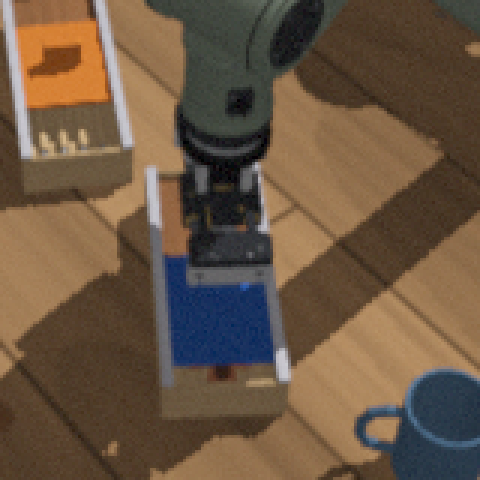

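The cover has slid: its front edge is at crop (220,365), with a small gap left to the end wall. I'll finish in small steps and watch the force.

```bash
python3 -m handwheel '[{"tx":0,"ty":0.05,"tz":0,"roll":0},{"tx":0,"ty":0.05,"tz":0,"roll":0},{"tx":0,"ty":0.04,"tz":0,"roll":0},{"tx":0,"ty":0,"tz":0,"roll":0}]'
python3 go.py
python3 -m handwheel '[{"tx":0,"ty":0.03,"tz":0,"roll":0},{"tx":0,"ty":0,"tz":0,"roll":0}]'
python3 go.py
```

```text
time: 4.55
ee_pos: [0.5862, 0.1905, 0.0644]
tcp_rot: [[-0.82, 0.572, -0.0], [0.572, 0.82, 0.0], [0.0, 0.0, -1.0]]
ft_force: [-0.7, 0.1, 0.6]
gripper_width: 0.0009
4.55 [0.5862 0.1905 0.0644] y·d 1.0000394074170722 F [-0.7  0.1  0.6] w 0.0008825096732453442
along 0.03540803026168394 across -0.0004905974743962444 to go (units) [ 0.002 -1.037  0.003]
time: 4.75
ee_pos: [0.5882, 0.1932, 0.0645]
tcp_rot: [[-0.82, 0.573, -0.0], [0.573, 0.82, 0.0], [0.0, 0.0, -1.0]]
ft_force: [-1.1, -0.3, -1.3]
gripper_width: 0.0007
4.75 [0.5882 0.1932 0.0645] y·d 1.0000391805797637 F [-1.1 -0.3 -1.3] w 0.0007249729526343743
along 0.038783635547551404 across -0.000571095047800829 to go (units) [ 0.003 -1.065  0.004]
```

```bash
python3 -m handwheel '[{"tx":0,"ty":0.025,"tz":0,"roll":0},{"tx":0,"ty":0,"tz":0,"roll":0}]'
python3 -m handwheel '[{"tx":0,"ty":0.025,"tz":0,"roll":0},{"tx":0,"ty":0,"tz":0,"roll":0}]'
python3 go.py
```

```text
time: 4.95
ee_pos: [0.5899, 0.1956, 0.0646]
tcp_rot: [[-0.82, 0.573, -0.0], [0.573, 0.82, 0.0], [0.0, 0.0, -1.0]]
ft_force: [-1.2, -0.4, 0.2]
gripper_width: 0.0003
time: 5.15
ee_pos: [0.591, 0.197, 0.0646]
tcp_rot: [[-0.82, 0.572, -0.002], [0.572, 0.82, -0.002], [0.0, -0.003, -1.0]]
ft_force: [-3.0, -2.5, 2.0]
gripper_width: 0.0004
5.15 [0.591  0.197  0.0646] y·d 1.0000359651786321 F [-3.  -2.5  2. ] w 0.0004219879215513659
along 0.04347613604808543 across -0.0006446061243970734 to go (units) [ 0.003 -1.104  0.008]
```

```bash
python3 -m handwheel '[{"tx":0,"ty":0.025,"tz":0,"roll":0},{"tx":0,"ty":0,"tz":0,"roll":0}]'
python3 -m handwheel '[{"tx":0,"ty":0.025,"tz":0,"roll":0},{"tx":0,"ty":0,"tz":0,"roll":0},{"tx":0,"ty":0,"tz":0,"roll":0}]'
python3 go.py
```

```text
time: 5.35
ee_pos: [0.591, 0.1971, 0.0646]
tcp_rot: [[-0.82, 0.572, -0.006], [0.572, 0.82, -0.007], [0.001, -0.009, -1.0]]
ft_force: [-7.8, -9.6, 6.9]
gripper_width: 0.0004
time: 5.65
ee_pos: [0.591, 0.1972, 0.0646]
tcp_rot: [[-0.82, 0.572, -0.011], [0.572, 0.82, -0.011], [0.003, -0.015, -1.0]]
ft_force: [-11.7, -15.5, 11.9]
gripper_width: 0.0004
5.65 [0.591  0.1972 0.0646] y·d 0.9999310488041576 F [-11.7 -15.5  11.9] w 0.0003524833962159259
along 0.043619095341190586 across -0.0005932303935089236 to go (units) [ 0.003 -1.105  0.022]
```

The cover has hit the end stop: the TCP holds still while the force climbs to about 19 N. Next I'll back off, lift and check.

```bash
python3 -m handwheel '[{"tx":0,"ty":-0.08,"tz":0,"roll":0},{"tx":0,"ty":-0.12,"tz":0,"roll":0},{"tx":0,"ty":0,"tz":-0.2,"roll":0},{"tx":0,"ty":0,"tz":-0.35,"roll":0},{"tx":0,"ty":0,"tz":-0.35,"roll":0}]'
python3 -m handwheel '[{"tx":0.35,"ty":0,"tz":-0.2,"roll":0},{"tx":0.35,"ty":0,"tz":0,"roll":0},{"tx":0.35,"ty":0,"tz":0,"roll":0},{"tx":0.35,"ty":0,"tz":0,"roll":0},{"tx":0.35,"ty":0,"tz":0,"roll":0}]'
python3 -m handwheel '[{"tx":0.35,"ty":-0.1,"tz":0,"roll":0},{"tx":0.35,"ty":-0.1,"tz":0,"roll":0},{"tx":0,"ty":0,"tz":0,"roll":0},{"tx":0,"ty":0,"tz":0,"roll":0},{"tx":0,"ty":0,"tz":0,"roll":0}]'
python3 - <<'E'
from h import *
t=camera("top");t0=np.load("pics/top0.npy");s=camera("scene");s0=np.load("pics/scene0.npy")
print(rect("scene",s,(250,330,195,300)),get_state()["ft_force"].round(1))
for n,a,b in(("top",t,t0),("scene",s,s0)):
  for im in(a,b):
    m=cv2.inRange(cv2.cvtColor(im,cv2.COLOR_RGB2HSV),(5,225,60),(18,255,255));v,u=np.nonzero(m[:260]);print(n,"orange",len(u),u.mean(),v.mean())
print("bowl diff top",np.abs(t[175:235,390:450].astype(int)-t0[175:235,390:450]).mean(),"orange box diff",np.abs(t[170:260,262:375].astype(int)-t0[170:260,262:375]).mean())
a=t[90:270,60:450];b=cv2.resize(s[150:310,160:400],(390,260))
cv2.imwrite("pics/c3.png",cv2.resize(np.vstack([a,b]),None,fx=1.3,fy=1.3)[:,:,::-1])
E
```

```text
time: 6.15
ee_pos: [0.5814, 0.1834, 0.1735]
tcp_rot: [[-0.82, 0.573, 0.0], [0.573, 0.82, 0.001], [0.0, 0.001, -1.0]]
ft_force: [0.3, -0.7, -0.5]
gripper_width: 0.0008
time: 6.65
ee_pos: [0.4086, 0.3049, 0.1976]
tcp_rot: [[-0.82, 0.573, 0.003], [0.573, 0.82, 0.003], [-0.001, 0.004, -1.0]]
ft_force: [-0.4, 0.3, -0.1]
gripper_width: 0.0002
time: 7.15
ee_pos: [0.3278, 0.3321, 0.1973]
tcp_rot: [[-0.82, 0.573, 0.002], [0.573, 0.82, 0.001], [-0.001, 0.002, -1.0]]
ft_force: [-0.6, -0.3, 0.4]
gripper_width: 0.0003
((598.5911865234375, 216.03030395507812), (112.63966369628906, 85.47814178466797), 55.187252044677734) [-0.   0.5  0.1]
top orange 0 nan nan
top orange 0 nan nan
scene orange 3 242.66666666666666 170.33333333333334
scene orange 1 244.0 167.0
bowl diff top 2.921759259259259 orange box diff 3.2912815470337593<stdin>:6: RuntimeWarning: Mean of empty slice.
  ret = ret.dtype.type(ret / rcount)
```

View pics/c3.png

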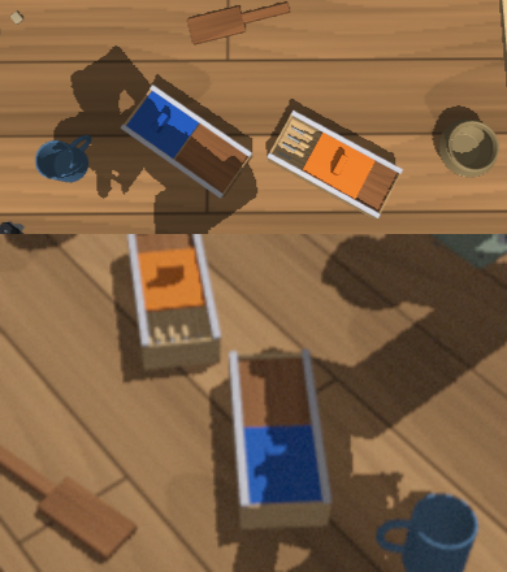

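The cover closes the compartment from end wall to end wall. The orange box and the bowl look unchanged, and the arm is clear of everything.

```bash
python3 -c "
from workcell import *
print(close_job())"
```

```text
the job is handed in; nothing more can be done
None
```

I pushed the blue cover home by its rib with the fingers closed, backed the arm off clear of everything, and handed the job in after about 7 s of the 30 s. `close_job()` reports no verdict, so success rests on the checks below.

- **Blue cover:** It met the end stop: the tool held still to about 0.2 mm while the push force rose to about 19 N. Before and after pictures put its travel at about 114 mm. The last pictures show it closing the whole stamp compartment.
- **Orange cover and bowl:** Both look unmoved in the last pictures, and the image differences around them were small (about 3 grey levels out of 255).
- **Arm:** It was clear of the boxes, with the wrist force reading close to zero.
- **What failed:** My colour check on the orange cover found almost no pixels because its threshold was too strict, so that cover was checked only by eye and by image difference. My first three move commands were refused because keys were missing, and nothing moved.

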